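Feel out the release notch of the jar gate

TASK

The jar gate is let go by a sunken key, hidden in a notch somewhere along the steel edge strip on top of the gate unit. Rest your fingertips on the strip at its left end as the robot sees it, slide them along to the right until they find the notch, then press the key inside it fully down so that the gate swings open. Do not push the gate itself, pick nothing up, and leave the jars and the loose jar lid where they are.

Things in the scene. Friction and masses are not known exactly. Their poses are not given: they have to be found in the camera images.
- unit: gate unit, fixed to the bench: grey metal housing, 120 mm (x) by 460 mm (y) by 100 mm high; origin under its centre at bench height, z up, x away from the robot, y to the robot's left, give or take the yaw. Along x = 0 on its flat top runs a rigid bare steel edge strip, 24 mm wide (x), top face at z = 130 mm. Behind it (x = 60 to 177 mm) lies the jar lane: white plate 4 mm thick, guide bar 50 mm high.
- strip_left (a point): left end of the exposed edge strip, on the middle of its top face (unit's x = 0, y = +120, z = 130 mm). Left of it is a plastic end housing 70 mm wide (x), 105 mm long, 6 mm higher than the strip. The strip is plain here: the notch never begins nearer than 80 mm to this end.
- strip_right (a point): right end of the exposed edge strip (unit's y = -120 mm), top face, same end housing beyond. One notch, 40 mm long along the strip, is cut through its full 30 mm height, open front and back; its middle lies at the unit's y = -70 to +20 mm, different each time and not reported: feel or look for it.
- key (a joint): how far the key is pressed down, in m: 0 up, 0.008 fully down at its stop. The key is a steel block filling the notch's floor (37 by 22 mm), its top face 13 mm below the strip's top face, 21 mm when fully down. It resists with a steady 3 N or so, has no spring and stays where it is left. The gate is linked to it and opens in step.
- gate (a joint): opening of the gate, in rad: 0 shut (paddle straight across the lane), 1.2 open (swung to the robot's right, towards the housing's back face). Driven by the key at 150 rad per m.
- gate_tip (a point): free end of the gate paddle, a steel blade 85 mm long from its upright hinge, 45 mm high, 6 mm thick; the point is at mid height, 58 mm above the bench. Not to be touched.
- jar_a: glass jar with a flat closed top, 68 mm diameter, 112 mm high, origin at the centre of its underside, z up; filled, standing in the lane behind the unit. Leave it.
- jar_b: glass jar with a flat closed top, 68 mm diameter, 112 mm high, origin at the centre of its underside, z up; filled, standing in the lane further left. Leave it.
- jar_c: glass jar with a flat closed top, 68 mm diameter, 112 mm high, origin at the centre of its underside, z up; empty, standing on the bench to the right of the unit. Leave it.
- jar_lid: loose brass-coloured jar lid, a disc 70 mm across and 14 mm high, lying on the bench to the left of the unit, origin at the centre of its underside. Leave it.
Mind the look-alikes: they are no part of the job. What is meant by the jar_lid is not turquoise, and is the smaller of those in its own colour.

How it is judged:
By the outcome, as a careful person would: the job done as asked, in the order asked, and still so for the second after the job is handed in, with the robot touching nothing.
It also fails if it takes over 72 s, if anything falls off the work surface, if the arm or the gripper's body presses on something with over 40 N, if the wrist force passes 120 N, or if a joint passes its speed limit or range.

ROBOT

A 6-joint arm with a two-finger parallel gripper is mounted at the origin on the work surface. World frame = base frame: x ahead of the robot, y to its left, z up, the work surface at z = 0. Lengths are in m, angles in rad, forces in N, time in s.
With the tool pointing down it reaches from about 0.225 to 0.725 m from the base axis. Payload 3.1 kg.
Tool frame: the origin (TCP) lies at the very end of the fingers, on their centre line; the grasp point (between the pads) lies 19 mm behind it (robot.grip_depth is the distance from the TCP to the grasp point, in m); x points along the fingers, z is the direction in which the jaws open and shut, and the axes are right-handed (so a half turn about x gives the same grasp; the last joint's range is limited). The gripper opens to 85 mm and grips with 20 to 120 N. Pads are 22 mm wide; open, the fingers measure 114 mm over their backs; the gripper's body (76 mm by 85 mm) begins 54 mm behind the grasp point. The pads swing forward as they close: fully open they stand 13 mm farther back than shut.
Start: joints at [1.13, 0.048, 0.099, 1.622, 0, 1.443], TCP at [0.162, 0.5, 0.231] pointing down, gripper open.
Joint ranges: [-2.91, 2.91], [-0.99, 1.94], [-1.21, 1.42], [-2.12, 2.29], [-1.49, 1.47], [-3.14, 3.14]. Speed limits (rad/s): [2.79, 2.79, 3.14, 3.14, 3.14, 3.14].

INTERFACE

Orientations are given as [roll, pitch, yaw] about the fixed x, y, z axes, in that order (R = Rz(yaw) Ry(pitch) Rx(roll)).
In Python, from station import monitor, get_image, camera_params, job, look_for, silhouettes, robot gives the robot as it stands.
- The arm moves only by the tool send_rows, never from a script. Its argument "commands" is a list of rows, each a list of 4 numbers: the shift along the tool's x, y, z in cm, then the turn about the tool's x in degrees. A call has 1 to 12 rows; each row shifts and turns the commanded pose from where the row before left it, along the tool's axes as they then stand; what a row does not reach is not made up. A row lasts 1/12 s, in which the tool goes at most 41.7 mm and 7.16 degrees, less where a joint would pass 70% of its speed; a pose out of reach is approached as far as the arm can. A call is refused whole if a number of a shift passes 4.17 or a number of a turn 7.16, either way. A call with a gripper value outside its range is refused whole. "claw" is the opening, from 0 (shut) to 1 (fully open), set as the call begins (left out, the last holds). The fingers move at their own pace and stop on an object; "newtons" is the grip in N (left out, the last holds). Time passes only in rows, so rows that do not move let the fingers close. It gives the time, the measured TCP pose, the force and the opening at its end, in the units of the state.
- monitor.sense(): the state, without advancing time (a new reading comes with each control period).
- get_image(name): name is "scene" or "top" or "wrist"; returns the picture (400x640x3 uint8, blue, green, red); there is no depth.
- camera_params(name): a dict with "fx", "fy", "cx", "cy" (pixels), "world_from_camera" (4x4, takes a point from camera to world coordinates). Camera axes: x right, y down, z forward; pixel columns grow to the right and rows downward; lengths in m; the calibration is good to about 2 mm. A picture is of the moment at which its call begins: read the wrist's pose just before it. camera_params takes no time and is no camera call; for the wrist camera it gives the pose at the moment of the call.
- job.finish_job(): hands the job in, once; it reports no verdict.
Trained networks look in the newest picture that a camera, given by its name, has taken for a name from the list of things; names that differ only in an ending like _2 or _b are one class to them, and where a whole thing is asked for, a point or a joint stands for the part that bears it (a point fixed in the world has none). Each returns a list of dicts, best first, with "p" (0 to 1); they miss things now and then, are a little off and sometimes report something else, mostly with a low value. They report only what shows in the picture. A call takes as long as a camera call. They do not tell look-alikes from the thing itself.
- look_for(label, camera): "location" ([x, y, z] in m, in world coordinates, good to about 4 mm: the middle of the surface that is visible of it).
- silhouettes(label, camera): "mask" (400x640 bool, what is visible of it).
The state is a dict: "time": time; "joint_positions": joint angles; "dq": joint speeds; "joint_torque": joint torques, N m; "tool_pos": TCP position; "orientation": TCP orientation; "force": force on the tool from outside, world axes, zero at the start; "torque": the same for the moment, N m; "finger_gap": finger opening in m.
Only numpy, scipy, OpenCV 4.12 (cv2) and the standard library are available. Lean on these libraries where they do the work, as an engineer would, in place of code of your own. Each camera call takes 0.05 s, during which the arm holds its last target.

## Working session

There is one attempt and no reset: what is moved stays moved. The work goes in short steps, Python scripts to look and compute and a tool call to move; the robot and the scene stay as the last step left them, time stands still between calls to the robot, and variables do not carry over. Pictures are saved under pics/ and viewed, and the job is handed in when it is done.

Besides the shell and the picture viewer there is one more tool, called after "Call:" by a JSON object that holds its "method" and its "body", one argument or row to a line. send_rows: Moves the arm, as the interface text tells. Its arguments: {"type":"object","properties":{"commands":{"type":"array","items":{"type":"array","items":{"type":"number"}}},"claw":{"type":"number"},"newtons":{"type":"number"}},"required":["commands"]}

```bash
ls; mkdir -p pics; python3 - <<'E'
from station import monitor, get_image, camera_params, job, look_for, silhouettes, robot
import cv2
print(monitor.sense())
for n in ("scene","top"):
    cv2.imwrite(f"pics/{n}0.png",get_image(n))
for l in ("strip_left","strip_right","unit","gate_tip","key"):
    for c in ("scene","top"):
        try: print(l,c,look_for(l,c)[:2])
        except Exception as e: print(l,c,e)
E
```

```text
pics
{'time': 0.0, 'joint_positions': array([1.13019681e+00, 4.87563176e-02, 9.75561245e-02, 1.62199327e+00,
       1.96747965e-05, 1.44300054e+00]), 'dq': array([ 2.80036081e-04,  5.86732661e-04,  6.94001892e-05, -5.62459274e-04,
        6.08917298e-04,  1.91950424e-03]), 'joint_torque': array([-8.29580531e-04, -3.38784707e+01,  3.20014179e+01,  2.01029313e-02,
       -8.89571425e-05,  1.29857554e-06]), 'tool_pos': array([0.16129356, 0.49895589, 0.23009336]), 'orientation': array([ 3.00558944,  1.56839911, -2.0196033 ]), 'force': array([-0.23212351,  0.11560445, -0.48430203]), 'torque': array([-0.03883593,  0.00416544, -0.01195896]), 'finger_gap': 0.08543531353977984}
strip_left scene [{'location': [0.6299, -0.0152, 0.0544], 'p': 0.84}]
strip_left top [{'location': [0.599, 0.025, 0.1046], 'p': 0.82}]
strip_right scene [{'location': [0.6289, -0.0172, 0.0497], 'p': 0.85}, {'location': [0.6496, -0.0511, 0.0698], 'p': 0.29}]
strip_right top [{'location': [0.5938, 0.0247, 0.0993], 'p': 0.69}, {'location': [0.6692, 0.0169, 0.1114], 'p': 0.28}]
unit scene [{'location': [0.6303, -0.013, 0.0573], 'p': 0.87}]
unit top [{'location': [0.5931, 0.0249, 0.1006], 'p': 0.56}]
gate_tip scene [{'location': [0.6286, -0.0157, 0.0537], 'p': 0.59}, {'location': [0.6517, -0.0505, 0.0677], 'p': 0.49}]
gate_tip top [{'location': [0.6537, -0.3047, 0.1119], 'p': 0.72}, {'location': [0.6849, -0.0465, 0.0832], 'p': 0.41}]
key scene []
key top [{'location': [0.5677, -0.0176, 0.1174], 'p': 0.55}, {'location': [0.5929, 0.0249, 0.0999], 'p': 0.23}]
```

View pics/scene0.png

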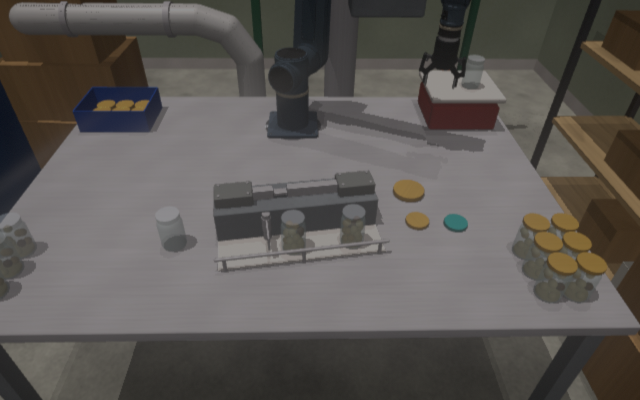

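View pics/top0.png

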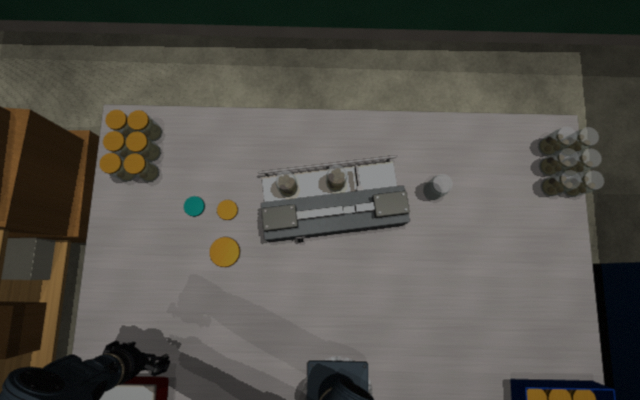

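```bash
python3 - <<'E'
import cv2,numpy as np
a=cv2.imread("pics/top0.png")[150:250,250:420]; b=cv2.imread("pics/scene0.png")[165:275,205:395]
a=cv2.resize(a,None,fx=4.5,fy=4.5,interpolation=cv2.INTER_CUBIC);b=cv2.resize(b,None,fx=4,fy=4,interpolation=cv2.INTER_CUBIC)
cv2.imwrite("pics/topc.png",cv2.convertScaleAbs(a,alpha=1.4));cv2.imwrite("pics/scenec.png",cv2.convertScaleAbs(b,alpha=1.4))
from station import camera_params
print(camera_params("top"))
E
```

```text
{'fx': 377.67462776561786, 'fy': 377.67462776561786, 'cx': 321.9603997195708, 'cy': 207.84034174286978, 'world_from_camera': array([[ 0.02007267, -0.98524581,  0.16996406,  0.36912669],
       [-0.99977198, -0.0210186 , -0.00376781,  0.06606742],
       [ 0.00728463, -0.16984968, -0.98544306,  1.27115087],
       [ 0.        ,  0.        ,  0.        ,  1.        ]])}
```

View pics/topc.png

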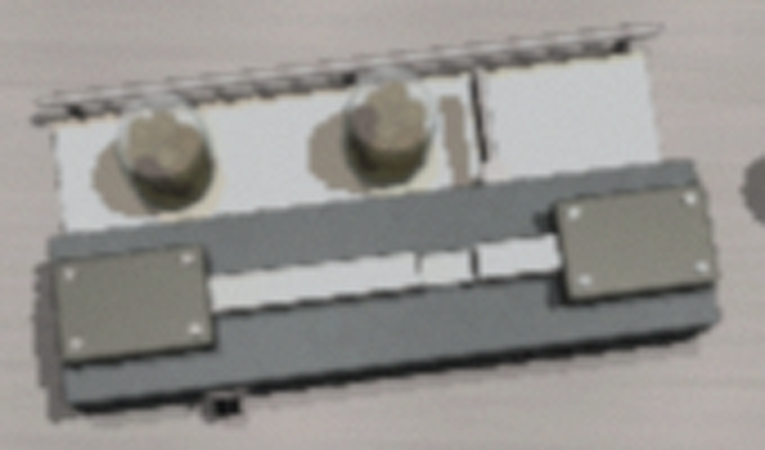

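View pics/scenec.png

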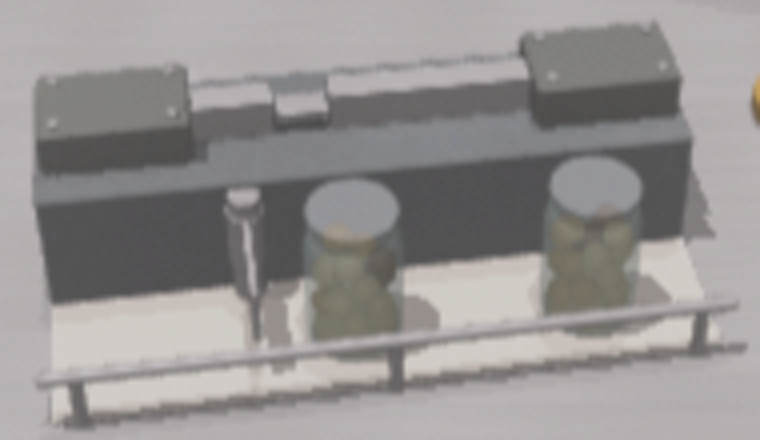

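```bash
cat > h.py <<'E'
from station import monitor, get_image, camera_params, job, look_for, silhouettes, robot
import numpy as np, cv2
from scipy.spatial.transform import Rotation as Ro
np.set_printoptions(precision=4,suppress=True)
def st(p=True):
    s=monitor.sense(); R=Ro.from_euler('xyz',s['orientation']).as_matrix()
    if p: print('t',s['time'],'pos',s['tool_pos'],'F',s['force'],'T',s['torque'],'gap',s['finger_gap']);print(R)
    return s,R
def ray(cam,uv,z,P=None):
    P=P or camera_params(cam); M=P['world_from_camera']
    d=M[:3,:3]@np.array([(uv[0]-P['cx'])/P['fx'],(uv[1]-P['cy'])/P['fy'],1]); o=M[:3,3]
    return o+d*(z-o[2])/d[2]
def proj(P,X):
    M=np.linalg.inv(P['world_from_camera']); c=M[:3,:3]@X+M[:3,3]
    return np.array([P['fx']*c[0]/c[2]+P['cx'],P['fy']*c[1]/c[2]+P['cy']])
E
python3 - <<'E'
from h import *
st(); print(robot)
f=lambda x,y,z: ray('top',(250+(x+.5)/4.5-.5,150+(y+.5)/4.5-.5),z)
A=f(212,294,.13);B=f(558,254,.13)
print('L',A,'R',B,np.linalg.norm(A-B),'yaw',np.arctan2(-(B-A)[0],(A-B)[1]) )
print('notch',f(418,268,.13),f(476,262,.13))
# housing tops z=.136
for n,p in dict(lfl=(53,278),lfr=(205,244),lnl=(62,362),lnr=(214,343),rfl=(556,208),rfr=(707,185),rnl=(570,300),rnr=(717,280)).items(): print(n,f(*p,.136))
E
```

```text
t 0.6 pos [0.1616 0.4995 0.2314] F [-0.0876 -0.9219 -0.3343] T [-0.0197  0.0127  0.0409] gap 0.08533852555426974
[[ 0.     -0.9515  0.3077]
 [ 0.0001  0.3077  0.9515]
 [-1.     -0.      0.0001]]
<Robot object at 0x7f1be436fb60>
L [0.5423 0.1383 0.13  ] R [ 0.5749 -0.0968  0.13  ] 0.23740369962839142 yaw -0.13778520726228596
notch [ 0.5632 -0.0013  0.13  ] [ 0.5682 -0.0408  0.13  ]
lfl [0.55   0.2457 0.136 ]
lfr [0.5756 0.1438 0.136 ]
lnl [0.4932 0.237  0.136 ]
lnr [0.5081 0.1356 0.136 ]
rfl [ 0.6057 -0.0947  0.136 ]
rfr [ 0.624  -0.1981  0.136 ]
rnl [ 0.5424 -0.104   0.136 ]
rnr [ 0.5582 -0.2037  0.136 ]
```

Call:
{"method": "send_rows", "body": {
  "commands": [
    [0,-2,-1,0],
    [0,-2,-1,0],
    [0,-2,-1,0],
    [0,-2,-1,0],
    [0,-2,-1,0],
    [0,-2,-1,0],
    [0,-2,-1,0],
    [0,-2,-1,0],
    [0,-2,-1,0],
    [0,-2,-1,0],
    [0,-2,-1,0],
    [0,-2,-1,0]
  ],
  "claw": 0,
  "newtons": 30
}}

```text
time: 1.6
tool_pos: [0.3537, 0.3107, 0.2315]
orientation: [-0.636, 1.57, 0.622]
force: [-0.1, -0.0, 0.4]
finger_gap: -0.0001
```

Call:
{"method": "send_rows", "body": {
  "commands": [
    [0,-2,-1,0],
    [0,-2,-1,0],
    [0,-2,-1,0],
    [0,-2,-1,0],
    [0,-2,-1,0],
    [0,-2,-1,0],
    [0,-2,-1,0],
    [0,-2,-1,0],
    [0,-2,-1,0],
    [0,-2,-1,0],
    [0,-2,-1,0],
    [0,-2,-1,0]
  ]
}}

```text
time: 2.6
tool_pos: [0.5452, 0.1226, 0.2314]
orientation: [-0.896, 1.571, 0.362]
force: [0.5, 0.4, -0.8]
finger_gap: -0.0002
```

Call:
{"method": "send_rows", "body": {
  "commands": [
    [0,0,0,6.4],
    [0,0,0,6.4],
    [0,0,0,6.4],
    [0,0,0,6.4],
    [0,0,0,6.4],
    [0,0,0,6.4],
    [0,0,0,6.4],
    [0,0,0,6.4],
    [0,0,0,6.4],
    [0,0,0,6.4],
    [0,0,0,0]
  ]
}}

```text
time: 3.52
tool_pos: [0.5445, 0.1234, 0.2313]
orientation: [-0.097, 1.571, 0.042]
force: [0.1, -0.4, 0.3]
finger_gap: 0.0001
```

```bash
python3 - <<'E'
from h import *
s,R=st()
P=camera_params('wrist');print(P)
cv2.imwrite('pics/wrist1.png',get_image('wrist'))
cv2.imwrite('pics/top1.png',get_image('top'))
E
```

```text
t 3.5167 pos [0.5445 0.1234 0.2313] F [ 0.0862 -0.4049  0.2825] T [0.0117 0.0134 0.0037] gap 8.363471348479336e-05
[[ 0.0001 -0.1387  0.9903]
 [ 0.      0.9903  0.1387]
 [-1.     -0.      0.0001]]
{'fx': 319.7148277446559, 'fy': 319.7148277446559, 'cx': 315.18831697261066, 'cy': 198.59119575354683, 'world_from_camera': array([[ 0.9903,  0.1331,  0.04  ,  0.5339],
       [ 0.139 , -0.9481, -0.286 ,  0.196 ],
       [-0.0002,  0.2888, -0.9574,  0.3736],
       [ 0.    ,  0.    ,  0.    ,  1.    ]])}
```

View pics/wrist1.png

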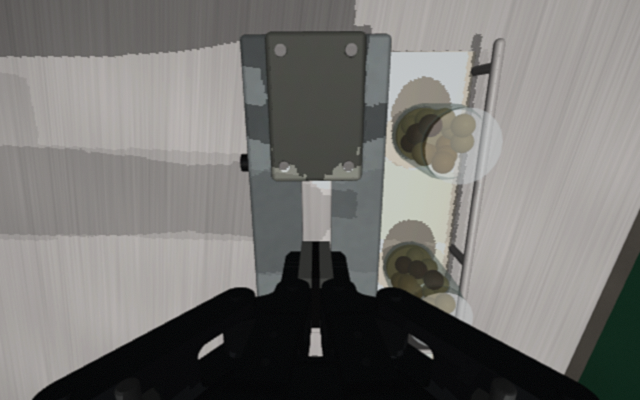

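```bash
python3 - <<'E'
from h import *
s,R=st(0)
a=np.array([.9903,.1387,0]);b=np.array([-.1387,.9903,0])
for n,p,z in [('stripL',(303,190),.13),('stripR',(331,190),.13),('striplow L',(302,235),.13),('lowR',(330,235),.13),('hl',(272,180),.136),('hr',(361,180),.136),('hfl',(268,35),.136),('hfr',(364,35),.136)]:
    X=ray('wrist',p,z); d=X-s['tool_pos']; print(n,X,'along x_unit',d@a*1e3,'y_unit',d@b*1e3)
E
```

```text
stripL [0.5335 0.1289 0.13  ] along x_unit -10.075127027501066 y_unit 6.880305131091902
stripR [0.5554 0.132  0.13  ] along x_unit 12.031328658674393 y_unit 6.99173245568885
striplow L [0.5378 0.0906 0.13  ] along x_unit -11.130769356298687 y_unit -31.556352755184534
lowR [0.5606 0.094  0.13  ] along x_unit 11.947765956613031 y_unit -31.439343822506668
hl [0.509  0.1349 0.136 ] along x_unit -33.449306827082935 y_unit 16.303286659977246
hr [0.5762 0.1447 0.136 ] along x_unit 34.45166746406787 y_unit 16.645117637425532
hfl [0.4959 0.2342 0.136 ] along x_unit -32.73340298681645 y_unit 116.41031584575448
hfr [0.5597 0.2435 0.136 ] along x_unit 31.8273440763829 y_unit 116.73023752935286
```

```bash
python3 - <<'E'
import cv2
a=cv2.imread("pics/wrist1.png")[140:300,220:420]
cv2.imwrite("pics/w1c.png",cv2.convertScaleAbs(cv2.resize(a,None,fx=3.7,fy=3.7,interpolation=cv2.INTER_CUBIC),alpha=1.5))
E
```

```text
(no output)
```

View pics/w1c.png

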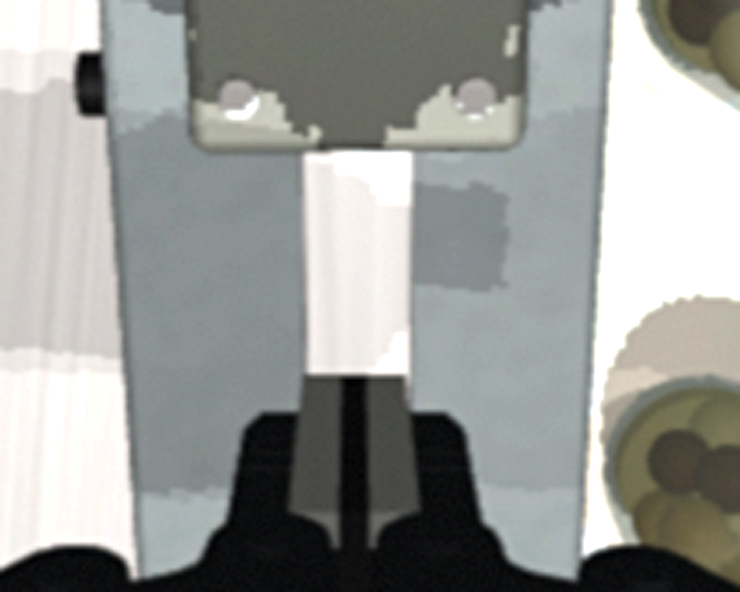

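Call:
{"method": "send_rows", "body": {
  "commands": [
    [0.9,0,0,0],
    [0.9,0,0,0],
    [0.9,0,0,0],
    [0.9,0,0,0],
    [0.9,0,0,0],
    [0.9,0,0,0],
    [0.9,0,0,0],
    [0.9,0,0,0],
    [0.9,0,0,0],
    [0.9,0,0,0],
    [0,0,0,0]
  ]
}}

```text
time: 4.53
tool_pos: [0.543, 0.1233, 0.1386]
orientation: [3.108, 1.567, -3.034]
force: [-0.9, -0.1, -0.5]
finger_gap: 0.0001
```

Call:
{"method": "send_rows", "body": {
  "commands": [
    [0.2,0,0,0],
    [0.2,0,0,0],
    [0.2,0,0,0],
    [0.1,0,0,0],
    [0.1,0,0,0],
    [0,0,0,0]
  ]
}}

```text
time: 5.03
tool_pos: [0.5445, 0.1235, 0.1334]
orientation: [-0.032, 1.571, 0.109]
force: [1.0, 0.1, 0.4]
finger_gap: 0.0001
```

Call:
{"method": "send_rows", "body": {
  "commands": [
    [0.1,0,0,0],
    [0.1,0,0,0],
    [0,0,0,0]
  ]
}}

```text
time: 5.28
tool_pos: [0.5444, 0.1235, 0.1312]
orientation: [2.989, 1.571, 3.13]
force: [-0.5, 0.1, -0.1]
finger_gap: -0.0001
```

Call:
{"method": "send_rows", "body": {
  "commands": [
    [0.1,0,0,0],
    [0,0,0,0]
  ]
}}

```text
time: 5.45
tool_pos: [0.5443, 0.1234, 0.1301]
orientation: [-3.118, 1.57, -2.977]
force: [-0.3, -0.1, -0.2]
finger_gap: 0.0
```

Call:
{"method": "send_rows", "body": {
  "commands": [
    [0.1,0,0,0],
    [0,0,0,0]
  ]
}}

```text
time: 5.62
tool_pos: [0.5444, 0.1235, 0.1301]
orientation: [-0.13, 1.57, 0.011]
force: [-1.6, -0.4, 3.3]
finger_gap: -0.0002
```

Call:
{"method": "send_rows", "body": {
  "commands": [
    [0.05,0,0,0],
    [0,0,0,0]
  ]
}}

```text
time: 5.78
tool_pos: [0.5444, 0.1234, 0.1301]
orientation: [-0.165, 1.57, -0.024]
force: [-2.5, -0.5, 6.0]
finger_gap: -0.0
```

Call:
{"method": "send_rows", "body": {
  "commands": [
    [0,-0.2,0,0],
    [0,-0.4,0,0],
    [0,-0.4,0,0],
    [0,-0.4,0,0],
    [0,-0.4,0,0],
    [0,-0.2,0,0]
  ]
}}

```text
time: 6.28
tool_pos: [0.5482, 0.1045, 0.1301]
orientation: [0.668, 1.567, 0.809]
force: [-0.6, 4.1, 5.3]
finger_gap: -0.0003
```

Call:
{"method": "send_rows", "body": {
  "commands": [
    [0,-0.4,0,0],
    [0,-0.4,0,0],
    [0,-0.4,0,0],
    [0,-0.4,0,0],
    [0,-0.4,0,0],
    [0,-0.4,0,0],
    [0,-0.4,0,0],
    [0,-0.4,0,0],
    [0,-0.4,0,0],
    [0,-0.4,0,0],
    [0,-0.4,0,0],
    [0,-0.4,0,0]
  ]
}}

```text
time: 7.28
tool_pos: [0.5549, 0.0572, 0.1301]
orientation: [0.696, 1.567, 0.838]
force: [-0.7, 4.6, 5.7]
finger_gap: 0.0005
```

Call:
{"method": "send_rows", "body": {
  "commands": [
    [0,-0.4,0,0],
    [0,-0.4,0,0],
    [0,-0.4,0,0],
    [0,-0.4,0,0],
    [0,-0.4,0,0],
    [0,-0.4,0,0],
    [0,-0.4,0,0],
    [0,-0.4,0,0]
  ]
}}

```text
time: 7.95
tool_pos: [0.5593, 0.0255, 0.1301]
orientation: [0.701, 1.567, 0.843]
force: [-0.4, 4.3, 5.8]
finger_gap: -0.0002
```

```bash
python3 - <<'E'
from h import *
s,R=st()
m=np.array([.5586,.0208]);b=np.array([-.1387,.9903]);a=np.array([.9903,.1387])
d=s['tool_pos'][:2]-m;print('unit',d@a,d@b)
cv2.imwrite('pics/wrist2.png',get_image('wrist'))
t=get_image('top');cv2.imwrite('pics/top2.png',cv2.convertScaleAbs(cv2.resize(t[150:250,250:420],None,fx=4.5,fy=4.5,interpolation=cv2.INTER_CUBIC),alpha=1.4))
E
```

```text
t 7.95 pos [0.5593 0.0255 0.1301] F [-0.3749  4.2516  5.8316] T [ 0.9327  0.1548 -0.0412] gap -0.0001584949515028888
[[ 0.0026 -0.1413  0.99  ]
 [ 0.0029  0.99    0.1413]
 [-1.      0.0025  0.003 ]]
unit 0.0013795203325154032 0.0045276493856620985
```

View pics/wrist2.png

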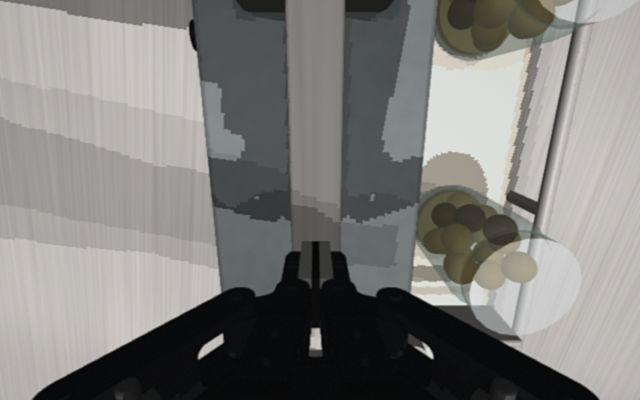

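View pics/top2.png

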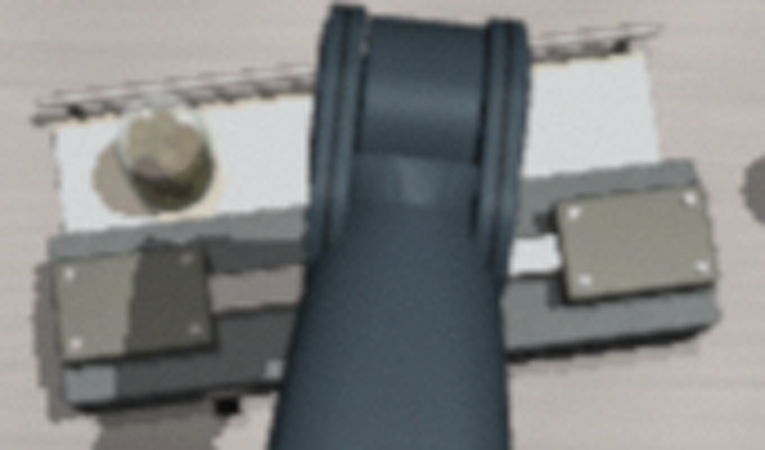

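Call:
{"method": "send_rows", "body": {
  "commands": [
    [0,-0.4,0,0],
    [0,-0.4,0,0],
    [0,-0.4,0,0],
    [0,-0.4,0,0],
    [0,-0.4,0,0],
    [0,-0.4,0,0],
    [0,-0.4,0,0]
  ]
}}

```text
time: 8.63
tool_pos: [0.5632, -0.0023, 0.1301]
orientation: [0.698, 1.567, 0.84]
force: [-1.0, 4.5, 5.3]
finger_gap: -0.0001
```

Call:
{"method": "send_rows", "body": {
  "commands": [
    [0,-0.2,0,0],
    [0,-0.2,0,0]
  ]
}}

```text
time: 8.8
tool_pos: [0.5638, -0.0063, 0.13]
orientation: [0.721, 1.567, 0.863]
force: [-1.1, 4.5, 5.5]
finger_gap: -0.0004
```

Call:
{"method": "send_rows", "body": {
  "commands": [
    [0,-0.2,0,0],
    [0,-0.2,0,0]
  ]
}}

```text
time: 8.97
tool_pos: [0.5643, -0.0102, 0.1299]
orientation: [0.696, 1.567, 0.837]
force: [0.2, 3.4, 4.4]
finger_gap: -0.0
```

Call:
{"method": "send_rows", "body": {
  "commands": [
    [0,-0.2,0,0],
    [0,0,0,0]
  ]
}}

```text
time: 9.13
tool_pos: [0.5638, -0.0142, 0.1283]
orientation: [-1.975, 1.569, -1.834]
force: [-0.9, -1.0, 0.2]
finger_gap: 0.0
```

Call:
{"method": "send_rows", "body": {
  "commands": [
    [0,-0.2,0,0],
    [0,0,0,0]
  ]
}}

```text
time: 9.3
tool_pos: [0.5637, -0.0159, 0.1279]
orientation: [-2.744, 1.569, -2.603]
force: [-0.7, -0.2, 0.4]
finger_gap: 0.0001
```

Call:
{"method": "send_rows", "body": {
  "commands": [
    [0,-0.25,0,0],
    [0,-0.25,0,0],
    [0,0,0,0]
  ]
}}

```text
time: 9.55
tool_pos: [0.5648, -0.0208, 0.1285]
orientation: [-2.344, 1.57, -2.204]
force: [0.4, -1.1, 0.4]
finger_gap: -0.0
```

Call:
{"method": "send_rows", "body": {
  "commands": [
    [0.2,0,0,0],
    [0.2,0,0,0],
    [0.2,0,0,0],
    [0.2,0,0,0],
    [0.1,0,0,0],
    [0,0,0,0]
  ]
}}

```text
time: 10.05
tool_pos: [0.5645, -0.02, 0.1193]
orientation: [2.84, 1.57, 2.981]
force: [-0.0, -0.4, 0.6]
finger_gap: 0.0001
```

Call:
{"method": "send_rows", "body": {
  "commands": [
    [0.1,0,0,0],
    [0.1,0,0,0],
    [0.1,0,0,0],
    [0,0,0,0]
  ]
}}

```text
time: 10.38
tool_pos: [0.5649, -0.0201, 0.1169]
orientation: [-0.473, 1.571, -0.331]
force: [0.2, 0.1, 0.9]
finger_gap: -0.0001
```

Call:
{"method": "send_rows", "body": {
  "commands": [
    [0.1,0,0,0],
    [0.1,0,0,0],
    [0.1,0,0,0],
    [0.1,0,0,0],
    [0,0,0,0]
  ]
}}

```text
time: 10.8
tool_pos: [0.5649, -0.0201, 0.1128]
orientation: [-0.309, 1.57, -0.168]
force: [0.3, 0.9, 2.6]
finger_gap: -0.0003
```

Call:
{"method": "send_rows", "body": {
  "commands": [
    [0.1,0,0,0],
    [0.1,0,0,0],
    [0.1,0,0,0],
    [0.1,0,0,0],
    [0,0,0,0]
  ]
}}

```text
time: 11.22
tool_pos: [0.5649, -0.0201, 0.1091]
orientation: [-0.26, 1.57, -0.119]
force: [-1.2, 0.2, 4.0]
finger_gap: 0.0
```

Call:
{"method": "send_rows", "body": {
  "commands": [
    [0.1,0,0,0],
    [0,0,0,0]
  ]
}}

```text
time: 11.38
tool_pos: [0.5649, -0.0201, 0.109]
orientation: [-0.312, 1.57, -0.171]
force: [-3.3, 2.3, 8.7]
finger_gap: -0.0003
```

At 0.109 m the force rises, so the key is on its stop. I'll press a little more to be sure, then lift straight out.

Call:
{"method": "send_rows", "body": {
  "commands": [
    [0.1,0,0,0],
    [0.1,0,0,0],
    [0,0,0,0],
    [0,0,0,0]
  ]
}}

```text
time: 11.72
tool_pos: [0.565, -0.0201, 0.1089]
orientation: [-0.381, 1.569, -0.24]
force: [-5.7, 0.9, 14.7]
finger_gap: -0.0004
```

Call:
{"method": "send_rows", "body": {
  "commands": [
    [-0.1,0,0,0],
    [-0.2,0,0,0],
    [-0.3,0,0,0],
    [-0.5,0,0,0],
    [-0.8,0,0,0],
    [-1,0,0,0],
    [-1,0,0,0],
    [-1.5,0,0,0],
    [-2,0,0,0],
    [-2,0,0,0],
    [-2,0,0,0],
    [0,0,0,0]
  ]
}}

```text
time: 12.72
tool_pos: [0.5674, -0.0205, 0.2262]
orientation: [-0.292, 1.561, -0.151]
force: [0.2, 0.4, 0.6]
finger_gap: -0.0
```

Call:
{"method": "send_rows", "body": {
  "commands": [
    [0,2,0,0],
    [0,2,0,0],
    [0,2,0,0],
    [0,2,0,0],
    [0,2,0,0],
    [0,2,0,0],
    [0,2,0,0],
    [0,2,0,0],
    [0,2,0,0],
    [0,2,0,0],
    [0,0,0,0]
  ]
}}

```text
time: 13.63
tool_pos: [0.5359, 0.1811, 0.2197]
orientation: [1.661, 1.569, 1.806]
force: [-0.2, -0.1, -0.1]
finger_gap: -0.0004
```

```bash
python3 - <<'E'
from h import *
st()
for n,(y,x) in dict(top=(slice(140,260),slice(240,460)),scene=(slice(165,275),slice(145,395))).items():
    t=get_image(n);cv2.imwrite(f'pics/{n}3.png',cv2.convertScaleAbs(cv2.resize(t[y,x],None,fx=3.2,fy=3.2,interpolation=cv2.INTER_CUBIC),alpha=1.4))
E
```

```text
t 13.6333 pos [0.5359 0.1811 0.2197] F [-0.2022 -0.1417 -0.1376] T [-0.0421  0.0171  0.0484] gap -0.0004224988914197508
[[-0.0005 -0.1443  0.9895]
 [ 0.0019  0.9895  0.1443]
 [-1.      0.002  -0.0002]]
```

View pics/top3.png

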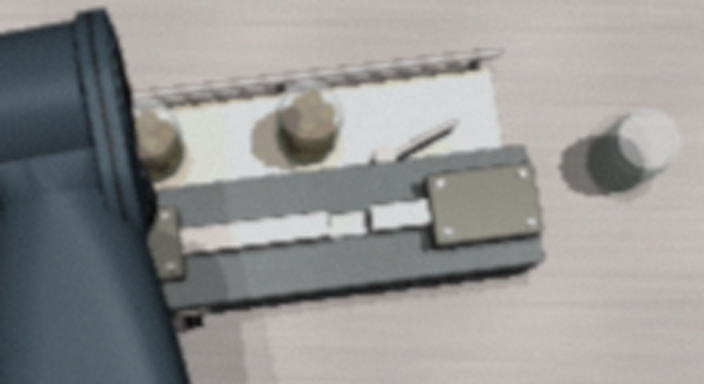

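View pics/scene3.png

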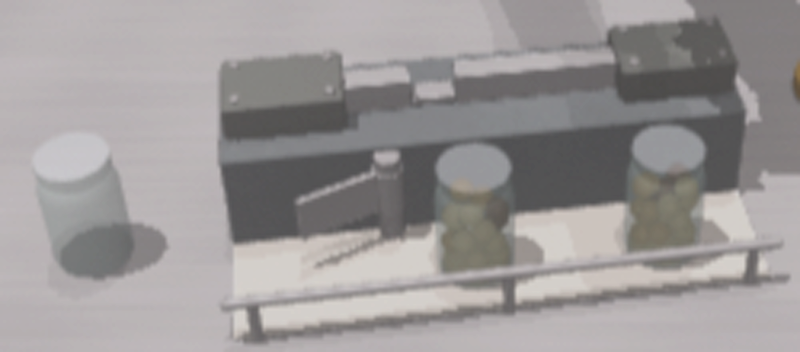

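```bash
python3 - <<'E'
from h import *
t=get_image('top');cv2.imwrite('pics/t4.png',cv2.convertScaleAbs(cv2.resize(t[165:200,350:390],None,fx=18,fy=16,interpolation=cv2.INTER_NEAREST),alpha=1.4))
P=camera_params('top')
s,_=st()
print(look_for('gate_tip','top')[:2])
E
```

```text
t 13.7833 pos [0.5367 0.1777 0.2197] F [0.4867 0.2125 0.3057] T [ 0.0284  0.0803 -0.0342] gap 0.0003051687633521351
[[ 0.     -0.141   0.99  ]
 [-0.0007  0.99    0.141 ]
 [-1.     -0.0007 -0.0001]]
[{'location': [0.655, -0.3068, 0.1118], 'p': 0.42}, {'location': [0.6562, -0.0975, 0.0788], 'p': 0.38}]
```

View pics/t4.png

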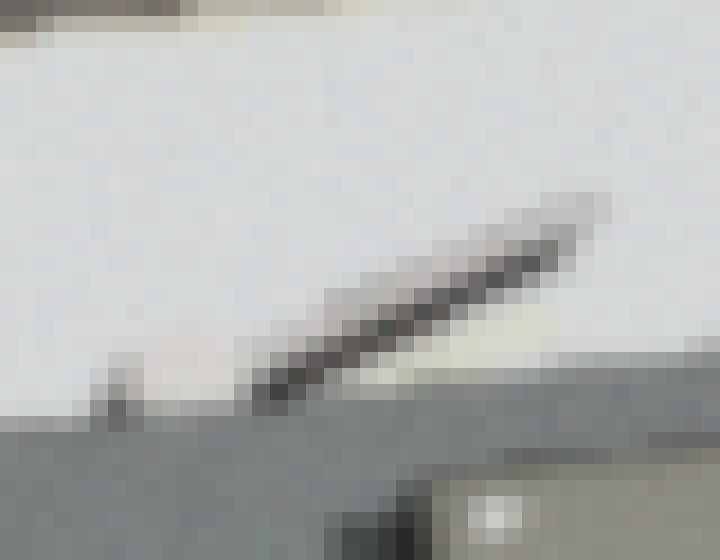

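```bash
python3 - <<'E'
from h import *
print(job.finish_job()); st()
E
```

```text
the job is handed in; nothing more can be done
None
the job is handed in; nothing more can be done
```

The key is pressed fully down and the gate stands open; I handed the job in at about 13.8 s.

- **Slide and press:** I rested the shut fingertips on the strip's left end, about 16 mm from the end housing, with 3 to 6 N. I slid them right in steady contact until the force vanished and they dropped into the notch at y ≈ −0.014 m. The drop agreed with the notch edge seen in the overhead picture. I centred them and pressed the key slowly to its stop: the height held at 0.109 m, 21 mm below the strip top, while the force rose to about 15 N. Then I lifted straight out and moved clear.
- **Last checks:** The pictures after lifting show the paddle swung to the right, with its top edge about 19 to 21° from the lane direction. A fully open gate (1.2 rad) would be about 21°. Both filled jars and the empty jar look unmoved.
- **Not confirmed:** I did not check the jar lid again afterwards, though the arm never went near it at low height. The network's reports of the gate tip were weak and one was plainly wrong, so I judged the angle from the picture. `finish_job` gave no verdict.

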